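# Ease the spring clip off the copper-wire spindle

## Task

The copper wire has to come off its stand: pick up the blue wedge, slide it along the top of that stand's spindle under the brass spring clip so that the clip is forced up off the spindle, and carry it away on the wedge. Lay wedge and clip down on the white sketch pad and let go; do not take hold of the clip with the gripper itself.

Things in the scene. Friction and masses are not known exactly. Their poses are not given: they have to be found in the camera images.
- wedge: loose blue plastic wedge, 80 g (mm). Origin: underside, under mid-handle; x along the blade to its thin tip, z up. Handle block x -22..22, 24 wide (y), 45 high: grip it across y, fingertips 12 or more above the underside to clear spindle and pad. Blade 12 wide: top flat, 18 high to x 64, then ramps down to 3 high at the tip, x 106; underside flat.
- clip: loose brass spring clip, 54 g, slick (mm). Crown 16 (x) x 36 x 3 lies on the spindle; two sprung legs, 28 apart at the crown, close under the spindle, 18 below. Origin: centre of crown's underside; x as stand. A lip slopes up to x -22, its end 13 above the spindle: push the blade (5-20 N) under it along +x till the clip is at x 40-54 of the wedge; it then straddles the blade and lifts off with it.
- stand: fixed stand of the copper wire spool; its twin has green wire and a black clip (mm). Origin on the desk under the clip's centre; x along the spindle from its free end (x -34) to the spool, z up. Spindle 16 thick, 12 wide flat top at z 88. Grey cheek at x 8.5-15.5, top z 122, holds the clip back; the blade passes through its 28 wide open slot. Spool, radius 34, from x 75 stops the blade.
- pad: white sketch pad, fixed, 210 (x) x 150 (y) x 10 mm, flat on the desk, dark wire spiral along one short edge. Origin: centre of its underside, z up; top at z 10.
There are look-alikes about, which are no part of the job. Of the things that look like the wedge, the middle-sized one is meant.

How it is judged:
By the outcome, as a careful person would: the job done as asked, in the order asked, and still so for the second after the job is handed in, with the robot touching nothing.
It also fails if it takes over 61 s, if anything falls off the work surface, if the arm or the gripper's body presses on something with over 40 N, if the wrist force passes 120 N, or if a joint passes its speed limit or range.

## Robot

A 6-joint arm with a two-finger parallel gripper is mounted at the origin on the work surface. World frame = base frame: x ahead of the robot, y to its left, z up, the work surface at z = 0. Lengths are in m, angles in rad, forces in N, time in s.
With the tool pointing down it reaches from about 0.35 to 0.975 m from the base axis. Payload 17.4 kg.
Tool frame: the origin (TCP) lies on the centre line of the jaws, within the pads' length; the fingertips stand 17 mm ahead of it and the grasp point (between the pads) lies 2 mm behind it (r.tip_extent is the distance from the TCP to the fingertips, in m); z points along the fingers, y is the line along which they close (so a half turn about z gives the same grasp; the last joint's range is limited). The gripper opens to 85 mm and grips with 20 to 120 N. Pads are 22 mm wide; open, the fingers measure 114 mm over their backs; the gripper's body (76 mm by 85 mm) begins 54 mm behind the grasp point. The pads swing forward as they close: fully open they stand 13 mm farther back than shut.
Start: joints at [-1.352, 0.116, 1.442, -0, 1.584, -0.038], TCP at [0.171, -0.653, 0.248] pointing down, gripper open.
Joint ranges: [-2.83, 2.83], [-0.83, 2.19], [0.07, 2.5], [-1.14, 4.28], [0.01, 3], [-2.97, 2.97]. Speed limits (rad/s): [1.89, 1.89, 2.22, 3.14, 3.14, 3.14].

## Interface

Orientations are given as [roll, pitch, yaw] about the fixed x, y, z axes, in that order (R = Rz(yaw) Ry(pitch) Rx(roll)).
In Python, from cell import r, viewer, ticket gives the robot as it stands. The module is installed in compiled form; this text tells all that it offers.
- The arm moves only by the tool arm_command, never from a script. Its argument "increments" is a list of rows, each an object of numbers: "x", "y", "z": the shift along the tool's x, y, z in cm; "spin": the turn about the tool's z in rad. In form: [{"x": .., "y": .., "z": .., "spin": ..}, ...]. A call has 1 to 10 rows; each row is the pose to reach, as a shift and turn from the pose commanded when the call began, along the tool's axes at that moment; what a row does not reach only later rows make up. A row lasts 1/12 s, in which the tool goes at most 41.7 mm and 7.16 degrees, less where a joint would pass 70% of its speed; a pose out of reach is approached as far as the arm can. A call with a gripper value outside its range is refused whole. "hand" is the finger opening in cm, from 0 to 8.54, set as the call begins (left out, the last holds). The fingers move at their own pace and stop on an object; "grip_force" is the grip in N (left out, the last holds). Time passes only in rows, so rows that repeat a pose let the fingers close. It gives the time, the measured TCP pose, the force, the opening and the grip force at its end, in the units of the state.
- r.get_state(): the state, without advancing time (a new reading comes with each control period).
- viewer.grab_frame(name): name is "side" or "top" or "wrist"; returns (picture, depth): 400x640x3 uint8, red, green, blue; 400x640 float32, m along the optical axis (not along the pixel's ray), 0 where there is no reading.
- viewer.camera_info(name): a dict with "fx", "fy", "cx", "cy" (pixels), "k1" (the pictures are not rectified: a ray, as slopes to the right and down, at radius r is drawn at 1 + k1 r^2 times it, then the intrinsics apply), "T" (4x4, takes a point from camera to world coordinates). Camera axes: x right, y up, looking along -z (the intrinsics and any distortion apply to the point x, -y, -z); pixel columns grow to the right and rows downward; lengths in m; the calibration is good to about 2 mm. A picture is of the moment at which its call begins: read the wrist's pose just before it. camera_info takes no time and is no camera call; for the wrist camera it gives the pose at the moment of the call.
- ticket.sign_off(): hands the job in; it is judged then, once.
The state is a dict: "time_s": time; "joints": joint angles; "qd": joint speeds; "effort": joint torques, N m; "tool_pos": TCP position; "tcp_rot": TCP orientation; "ft_force": force on the tool from outside, world axes, zero at the start; "moment": the same for the moment, N m; "grip_width": finger opening in m; "gripper_force": force on a finger pad.
Only numpy, scipy, OpenCV 4.12 (cv2) and the standard library are available. Lean on these libraries where they do the work, as an engineer would, in place of code of your own. Each camera call takes 0.05 s, during which the arm holds its last target. There are 200 camera calls.

## Working session

There is one attempt and no reset: what is moved stays moved. The work goes in short steps, Python scripts to look and compute and a tool call to move; the robot and the scene stay as the last step left them, time stands still between calls to the robot, and variables do not carry over. Pictures are saved under pics/ and viewed, at most 11 in all, crops included, and the job is handed in when it is done.

Besides the shell and the picture viewer there is one more tool, called after "Request:" as name(argument=value, ...) on one line, values as JSON. arm_command: Moves the arm, as the interface text tells. Its arguments: {"type":"object","properties":{"increments":{"type":"array"},"hand":{"type":"number"},"grip_force":{"type":"number"}},"required":["increments"]}

```bash
mkdir -p pics
cat > h.py <<'E'
import numpy as np, cv2
from cell import r, viewer, ticket
def grab(n):
    info=viewer.camera_info(n); p,d=viewer.grab_frame(n); return p,d,info
def rays(info,uv):
    uv=np.atleast_2d(np.array(uv,float))
    K=np.array([[info['fx'],0,info['cx']],[0,info['fy'],info['cy']],[0,0,1]])
    q=cv2.undistortPoints(uv.reshape(-1,1,2),K,np.array([info['k1'],0,0,0.])).reshape(-1,2)
    return np.c_[q[:,0],-q[:,1],-np.ones(len(q))]
def onplane(info,uv,z):
    T=np.array(info['T']); d=rays(info,uv)@T[:3,:3].T; o=T[:3,3]
    return o+d*((z-o[2])/d[:,2])[:,None]
def cloud(info,depth):
    h,w=depth.shape; v,u=np.mgrid[:h,:w]
    c=rays(info,np.c_[u.ravel(),v.ravel()])*depth.reshape(-1,1)
    T=np.array(info['T']); return (c@T[:3,:3].T+T[:3,3]).reshape(h,w,3)
def save(n,p): cv2.imwrite('pics/'+n,p[:,:,::-1])
E
python3 - <<'E'
from h import *
import pickle
D={}
for n in ('top','side','wrist'):
    p,d,i=grab(n); D[n]=(p,d,i); save(n+'0.png',p)
    print(n,np.round(i['T'],3).tolist(),i['fx'],i['k1'])
pickle.dump(D,open('d0.pkl','wb'))
print(r.get_state())
E
```

```text
top [[0.027, 0.982, -0.187, 0.268], [-1.0, 0.026, -0.009, 0.012], [-0.004, 0.188, 0.982, 1.197], [0.0, 0.0, 0.0, 1.0]] 417.4668966341468 -0.021035033427062835
side [[-0.999, 0.011, -0.042, 0.444], [-0.039, -0.672, 0.739, 0.68], [-0.021, 0.74, 0.672, 0.703], [0.0, 0.0, 0.0, 1.0]] 415.79290554340645 0.033324113049798536
wrist [[0.254, 0.922, 0.293, 0.246], [-0.967, 0.242, 0.076, -0.634], [-0.001, -0.302, 0.953, 0.373], [0.0, 0.0, 0.0, 1.0]] 349.15443830934885 -0.006642864693723954
{'time_s': 0.15, 'joints': array([-1.35180380e+00,  1.16422929e-01,  1.44210766e+00,  1.28262824e-05,
        1.58400284e+00, -3.77987831e-02]), 'qd': array([-2.52381836e-04, -1.62392569e-03, -1.76839953e-03,  1.35794057e-03,
        1.46084900e-03, -6.80366350e-05]), 'effort': array([ 3.54251697e-04, -7.32507777e+01, -6.32848620e+01, -7.01992985e-05,
        5.12621744e-03,  1.02961027e-05]), 'tool_pos': array([ 0.17140401, -0.65274678,  0.24770255]), 'tcp_rot': array([-3.14065304e+00, -4.83676981e-05,  2.56791452e-01]), 'ft_force': array([ 0.00207197, -0.08025117,  0.14968372]), 'moment': array([ 0.00183572, -0.02232373, -0.0193253 ]), 'gripper_force': 0.0, 'grip_width': 0.08573626073194889}
```

View pics/top0.png

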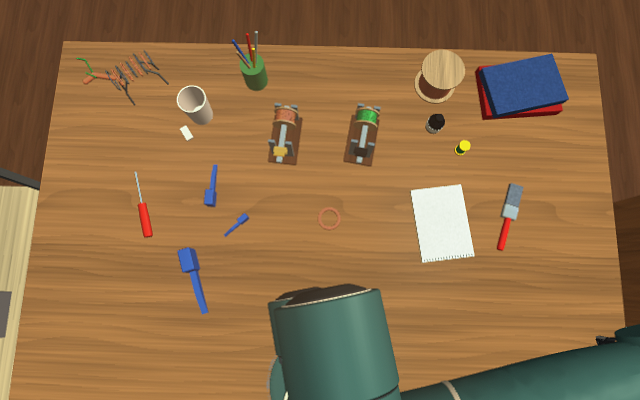

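View pics/side0.png

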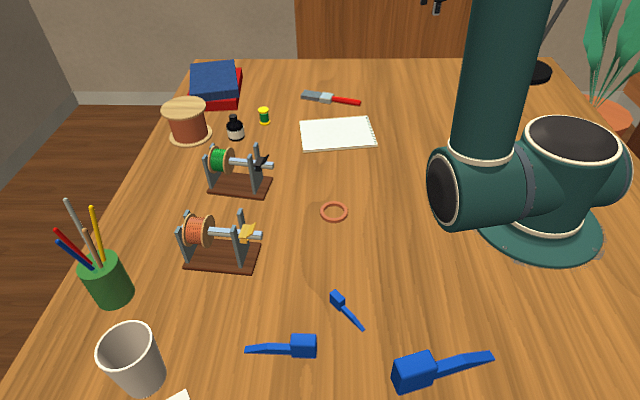

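Three wedge look-alikes in the top view: large at (193,280), small at (237,225), and middle-sized at (211,187). The middle one fits, with its handle at (210,198) and tip at (215,167). The copper stand is at (285,135), with the brass clip at (280,152). The twin at (364,135) has green wire. The pad is at (442,222), with its spiral along the lower edge. Next I'll measure these.

Run:
```python
from h import *
import pickle
D=pickle.load(open('d0.pkl','rb'))
p,d,i=D['top']; C=cloud(i,d); hsv=cv2.cvtColor(p,cv2.COLOR_RGB2HSV)
np.set_printoptions(precision=4,suppress=True)
m=((hsv[...,0]>105)&(hsv[...,0]<125)&(hsv[...,1]>150)).astype(np.uint8)
n,l,s,c=cv2.connectedComponentsWithStats(m)
for k in range(1,n):
    if s[k,4]>60:
        P=C[l==k]; print('blue',c[k],s[k], 'zmax',np.percentile(P[:,2],95)); 
        q=P[:,:2]; mu=q.mean(0); w,v=np.linalg.eigh(np.cov((q-mu).T)); t=(q-mu)@v[:,1]; print(mu,v[:,1],'len',np.ptp(t))
# middle wedge: side and top cloud
for nm,box in (('top',(195,230,155,215)),('side',(235,325,325,365))):
    p,d,i=D[nm]; C=cloud(i,d); h=cv2.cvtColor(p,cv2.COLOR_RGB2HSV)
    a,b,e,f=box; sub=np.zeros(d.shape,bool); sub[e:f,a:b]=1
    m=sub&(h[...,0]>105)&(h[...,0]<125)&(h[...,1]>150)&(d>0)
    P=C[m]; hd=P[P[:,2]>.040]; print(nm,'handle top',hd.mean(0) if len(hd) else 0,len(hd)); 
    bl=P[(P[:,2]<.022)]; print(' blade ext',P.min(0),P.max(0))
    if len(hd): print(cv2.minAreaRect((hd[:,:2]*1000).astype(np.float32)))
    rect=cv2.minAreaRect((P[:,:2]*1000).astype(np.float32)); print(rect)
# pad white
p,d,i=D['top']; h=cv2.cvtColor(p,cv2.COLOR_RGB2HSV)
m=((h[...,1]<40)&(h[...,2]>190)).astype(np.uint8); m[:, :400]=0; m[:,480:]=0
ct=max(cv2.findContours(m,0,2)[0],key=cv2.contourArea); W=onplane(i,ct[:,0,:],.01)
print('pad',cv2.minAreaRect((W[:,:2]*1000).astype(np.float32)))
# stand: copper
p,d,i=D['top']; C=cloud(i,d)
for u,v in ((280,152),(283,137),(282,128),(284,115),(279,146),(277,160)): print(u,v,p[v,u],C[v,u])
big=cv2.resize(np.hstack([p[90:220,170:310]]),None,fx=4,fy=4,interpolation=cv2.INTER_CUBIC)
save('crop1.png',big)
p=D['side'][0]; save('crop2.png',cv2.resize(p[195:285,165:285],None,fx=5,fy=5,interpolation=cv2.INTER_CUBIC))
```

```text
blue [538.2967  69.7637] [482  54  86  49 182] zmax 0.06884752754254561
[ 0.9031 -0.6242] [0.3087 0.9512] len 0.2595967006292169
blue [210.6257 187.5241] [205 165  12  39 187] zmax 0.0474588839095357
[0.5273 0.3246] [-0.9501 -0.3119] len 0.41626340079225815
blue [237.9444 222.25  ] [225 214  22  22  72] zmax 0.03341885953870947
[0.4284 0.2402] [0.4287 0.9034] len 0.29864101026022116
blue [185.5945 259.4921] [178 248  16  24 254] zmax 0.06765609186407079
[0.3196 0.3703] [-0.949  -0.3152] len 0.05833324825309391
blue [197.9339 291.463 ] [190 271  17  43 257] zmax 0.02879857316924803
[0.2349 0.3425] [-0.9486 -0.3166] len 0.11724508386330204
top handle top [0.4985 0.3266 0.0446] 97
 blade ext [0.4791 0.3156 0.0015] [0.6032 0.337  0.051 ]
((498.6703796386719, 326.4563293457031), (21.057130813598633, 39.13492965698242), 88.8868408203125)
((541.0701293945312, 324.8393859863281), (21.052852630615234, 124.04833984375), 87.78610229492188)
side handle top [0.4996 0.3321 0.0448] 351
 blade ext [ 0.4785  0.3197 -0.0007] [0.6059 0.3435 0.0482]
((500.0366516113281, 331.77069091796875), (42.05435562133789, 23.66472625732422), 0.8485565185546875)
((542.3002319335938, 330.4305114746094), (23.796884536743164, 127.20841217041016), 88.87784576416016)
pad ((447.54620361328125, -339.20635986328125), (211.08392333984375, 149.02711486816406), 8.445054054260254)
280 152 [205 170  73] [0.6201 0.1256 0.0902]
283 137 [169 185 178] [0.6651 0.1195 0.0869]
282 128 [173 191 185] [0.6927 0.1237 0.0839]
284 115 [189 119  80] [0.7229 0.1177 0.1048]
279 146 [185 182 153] [0.6386 0.1295 0.0867]
277 160 [173 188 182] [0.5981 0.1333 0.0863]
```

View pics/crop1.png

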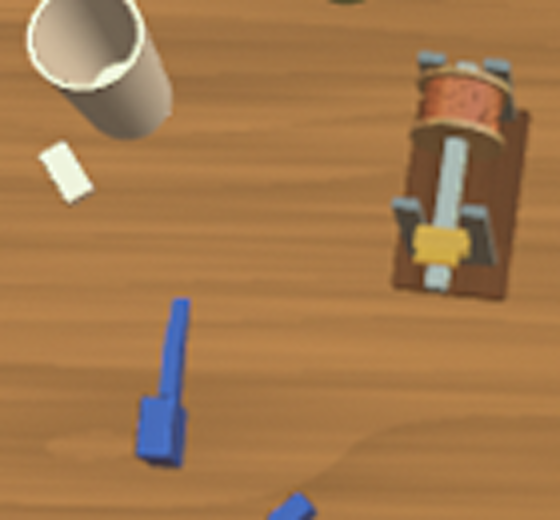

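View pics/crop2.png

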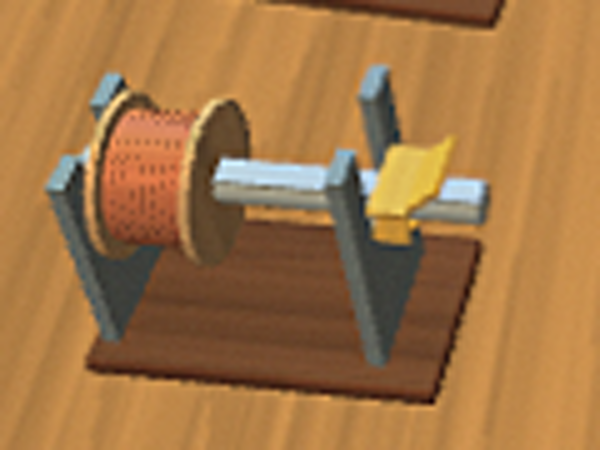

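The crops confirm both targets. The middle wedge is at crop (165,385), and the copper stand's brass clip is at crop (440,245), lip facing the free end. Now I'll move over the wedge.

```bash
cat >> h.py <<'E'
from scipy.spatial.transform import Rotation as Ro
def goto(*targets):
    s=r.get_state(); p=s['tool_pos']; e=s['tcp_rot']; R=Ro.from_euler('xyz',e).as_matrix()
    for x,y,z,yaw in targets:
        print('-> cm',np.round(R.T@(np.array([x,y,z])-p)*100,2),'spin',round(-(yaw-e[2]),3))
E
python3 - <<'E'
from h import *
goto((.42,-.35,.25,.12),(.53,0,.25,.0),(.50,.329,.25,-.02))
E
```

```text
-> cm [ 31.73 -22.97  -0.21] spin 0.137
-> cm [ 51.26 -54.03  -0.18] spin 0.257
-> cm [ 56.72 -86.61  -0.15] spin 0.277
```

Request:
arm_command(increments=[{"x": 4, "y": -3, "z": 0, "spin": 0.02}, {"x": 8, "y": -6, "z": 0, "spin": 0.04}, {"x": 11, "y": -8.3, "z": 0, "spin": 0.06}, {"x": 14, "y": -10.5, "z": 0, "spin": 0.07}, {"x": 17, "y": -12.6, "z": 0, "spin": 0.08}, {"x": 20, "y": -14.7, "z": 0, "spin": 0.09}, {"x": 23, "y": -16.8, "z": 0, "spin": 0.1}, {"x": 26, "y": -18.9, "z": 0, "spin": 0.12}, {"x": 29, "y": -21, "z": 0, "spin": 0.13}, {"x": 31.7, "y": -23, "z": 0, "spin": 0.14}])

```text
time_s: 0.98
tool_pos: [0.4206, -0.3481, 0.2483]
tcp_rot: [-3.142, -0.0, 0.117]
ft_force: [0.9, -1.1, 0.7]
grip_width: 0.0852
gripper_force: 0.0
```

Run:
```python
from h import *
goto((.53,0,.25,.0),(.50,.329,.25,-.02))
```

```text
-> cm [ 14.91 -33.3   -0.17] spin 0.117
-> cm [ 15.76 -66.32  -0.17] spin 0.137
```

Request:
arm_command(increments=[{"x": 1.7, "y": -3.6, "z": 0, "spin": 0.01}, {"x": 3.4, "y": -7.2, "z": 0, "spin": 0.03}, {"x": 5.1, "y": -10.8, "z": 0, "spin": 0.04}, {"x": 6.8, "y": -14.4, "z": 0, "spin": 0.05}, {"x": 8.5, "y": -18, "z": 0, "spin": 0.06}, {"x": 10.2, "y": -21.6, "z": 0, "spin": 0.08}, {"x": 11.9, "y": -25.2, "z": 0, "spin": 0.09}, {"x": 13.4, "y": -28.8, "z": 0, "spin": 0.1}, {"x": 14.7, "y": -32.4, "z": 0, "spin": 0.11}, {"x": 15, "y": -36.2, "z": 0, "spin": 0.12}])

```text
time_s: 1.82
tool_pos: [0.527, 0.0291, 0.2479]
tcp_rot: [-3.142, 0.0, -0.004]
ft_force: [1.0, -0.1, -1.0]
grip_width: 0.0856
gripper_force: 0.0
```

Run:
```python
from h import *
goto((.50,.329,.25,-.02))
```

```text
-> cm [ -2.81 -29.98  -0.21] spin 0.016
```

Request:
arm_command(increments=[{"x": -0.3, "y": -3.7, "z": 0, "spin": 0.01}, {"x": -0.6, "y": -7.2, "z": 0, "spin": 0.02}, {"x": -1, "y": -10.7, "z": 0, "spin": 0.02}, {"x": -1.4, "y": -14.2, "z": 0, "spin": 0.02}, {"x": -1.7, "y": -17.7, "z": 0, "spin": 0.02}, {"x": -2, "y": -21, "z": 0, "spin": 0.02}, {"x": -2.4, "y": -24, "z": 0, "spin": 0.02}, {"x": -2.8, "y": -27, "z": 0, "spin": 0.02}, {"x": -2.8, "y": -30, "z": 0, "spin": 0.02}, {"x": -2.8, "y": -30, "z": 0, "spin": 0.02}])

```text
time_s: 2.65
tool_pos: [0.4986, 0.3311, 0.2476]
tcp_rot: [-3.141, 0.001, -0.02]
ft_force: [0.1, -0.4, -0.4]
grip_width: 0.085
gripper_force: 0.0
```

Run:
```python
from h import *
p,d,i=grab('wrist'); save('w1.png',p); h=cv2.cvtColor(p,cv2.COLOR_RGB2HSV); C=cloud(i,d)
m=((h[...,0]>105)&(h[...,0]<125)&(h[...,1]>150)&(d>0))
n,l,s,c=cv2.connectedComponentsWithStats(m.astype(np.uint8)); 
for k in range(1,n):
    if s[k,4]<300: continue
    P=C[l==k]; print(c[k],s[k])
    for nm,q in (('handle',P[(P[:,2]>.040)&(P[:,2]<.05)]),('blade',P[(P[:,2]<.030)&(P[:,2]>.012)])):
        if len(q)>50:print(nm,len(q),np.median(q[:,2]),cv2.minAreaRect((q[:,:2]*1000).astype(np.float32)), np.polyfit(q[:,0],q[:,1],1)[0])
print(r.get_state()['tool_pos'],r.get_state()['tcp_rot'])
```

```text
[326.28228517 140.61257801] [ 315   61   24  135 2083]
handle 1035 0.0449429361499904 ((500.8399353027344, 327.30816650390625), (22.506534576416016, 42.438175201416016), 89.20398712158203) -0.0032870303599836425
blade 722 0.017833376516532773 ((553.2471313476562, 325.435302734375), (21.23817253112793, 64.31804656982422), 87.36927032470703) -0.019304061153898818
[403.82832202 226.628516  ] [ 364  202   70   54 1031]
blade 391 0.018581686166087574 ((433.136474609375, 243.40725708007812), (16.316268920898438, 60.90519714355469), 42.50457000732422) -0.774971161941085
[294.52985525 334.25211098] [ 265  288   67   95 3316]
handle 257 0.04510057542184276 ((332.0347595214844, 362.3013916015625), (66.09398651123047, 26.3767147064209), 46.527305603027344) 0.6367568759083334
blade 794 0.024484720174316937 ((287.3267822265625, 355.23443603515625), (139.1245880126953, 30.59284782409668), 21.65510368347168) 0.2917737806080362
[0.49878955 0.32918649 0.2475951 ] [ 3.14121623e+00  1.06075759e-03 -2.04365038e-02]
```

View pics/w1.png

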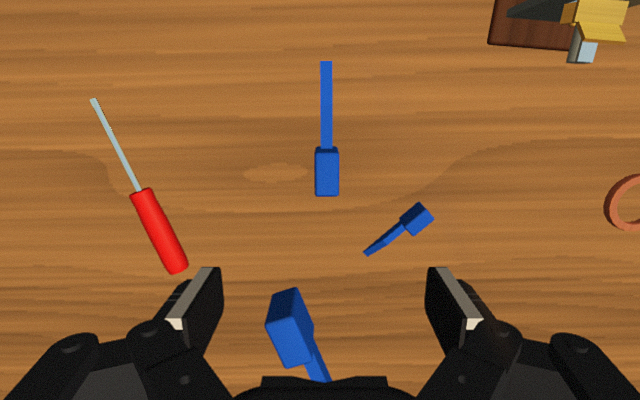

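The view shows the middle wedge at (326,140), handle at (327,172), with room for the fingers. I'll go down and grip.

Request:
arm_command(increments=[{"x": 0.1, "y": 0.1, "z": 3}, {"x": 0.2, "y": 0.2, "z": 6}, {"x": 0.2, "y": 0.2, "z": 9}, {"x": 0.2, "y": 0.2, "z": 12}, {"x": 0.2, "y": 0.2, "z": 15}, {"x": 0.2, "y": 0.2, "z": 17}, {"x": 0.2, "y": 0.2, "z": 19}, {"x": 0.2, "y": 0.2, "z": 20.4}, {"x": 0.2, "y": 0.2, "z": 21.4}, {"x": 0.2, "y": 0.2, "z": 21.4}])

```text
validation failed for argument at $.in...
```

Request:
arm_command(increments=[{"x": 0}, {"x": 0}, {"x": 0}, {"x": 0}, {"x": 0}, {"x": 0}, {"x": 0}, {"x": 0}, {"x": 0}, {"x": 0}], hand=1.5, grip_force=60)

```text
validation failed for argument at $.in...
```

Request:
arm_command(increments=[{"x": 0.1, "y": 0.1, "z": 3, "spin": 0}, {"x": 0.2, "y": 0.2, "z": 6, "spin": 0}, {"x": 0.2, "y": 0.2, "z": 9, "spin": 0}, {"x": 0.2, "y": 0.2, "z": 12, "spin": 0}, {"x": 0.2, "y": 0.2, "z": 15, "spin": 0}, {"x": 0.2, "y": 0.2, "z": 17, "spin": 0}, {"x": 0.2, "y": 0.2, "z": 19, "spin": 0}, {"x": 0.2, "y": 0.2, "z": 20.4, "spin": 0}, {"x": 0.2, "y": 0.2, "z": 21.4, "spin": 0}, {"x": 0.2, "y": 0.2, "z": 21.4, "spin": 0}])

```text
time_s: 3.53
tool_pos: [0.5008, 0.3243, 0.0325]
tcp_rot: [3.14, 0.002, -0.024]
ft_force: [0.2, -0.7, 0.0]
grip_width: 0.0851
gripper_force: 0.0
```

Request:
arm_command(increments=[{"x": 0, "y": 0, "z": 0, "spin": 0}, {"x": 0, "y": 0, "z": 0, "spin": 0}, {"x": 0, "y": 0, "z": 0, "spin": 0}, {"x": 0, "y": 0, "z": 0, "spin": 0}, {"x": 0, "y": 0, "z": 0, "spin": 0}, {"x": 0, "y": 0, "z": 0, "spin": 0}, {"x": 0, "y": 0, "z": 0, "spin": 0}, {"x": 0, "y": 0, "z": 0, "spin": 0}, {"x": 0, "y": 0, "z": 0, "spin": 0}, {"x": 0, "y": 0, "z": 0, "spin": 0}], hand=1.5, grip_force=60)

```text
time_s: 4.37
tool_pos: [0.5017, 0.3254, 0.0352]
tcp_rot: [-3.141, -0.001, -0.023]
ft_force: [-0.4, -0.6, 6.9]
grip_width: 0.0231
gripper_force: 59.7
```

Run:
```python
from h import *
print(r.get_state())
```

```text
{'time_s': 4.3667, 'joints': array([5.32800526e-01, 9.03534428e-02, 1.82754959e+00, 2.47713228e-05,
       1.22247734e+00, 2.12666806e+00]), 'qd': array([-9.57927011e-05,  7.36444345e-05, -5.09400315e-04, -7.57377658e-04,
        3.69327561e-04, -1.05378098e-03]), 'effort': array([-1.40921893e-01, -6.07809448e+01, -5.37177908e+01, -4.27340891e-02,
       -2.63799978e-01, -8.37068626e-03]), 'tool_pos': array([0.50165871, 0.32543145, 0.03516695]), 'tcp_rot': array([-3.14093317e+00, -1.01746807e-03, -2.30799850e-02]), 'ft_force': array([-0.39708944, -0.56050626,  6.86538817]), 'moment': array([-0.10806299,  0.17359224,  0.01052576]), 'gripper_force': 59.72860336303711, 'grip_width': 0.023118220677228504}
```

Request:
arm_command(increments=[{"x": 0, "y": 0, "z": -1, "spin": 0}, {"x": 0, "y": 0, "z": -3, "spin": 0}, {"x": 0, "y": 0, "z": -6, "spin": 0}, {"x": 0, "y": 0, "z": -9, "spin": 0}, {"x": 0, "y": 0, "z": -12, "spin": 0}, {"x": 0, "y": 0, "z": -15, "spin": 0}, {"x": 0, "y": 0, "z": -18, "spin": 0}, {"x": 0, "y": 0, "z": -21, "spin": 0}, {"x": 0, "y": 0, "z": -23, "spin": 0}, {"x": 0, "y": 0, "z": -23.5, "spin": 0}])

```text
time_s: 5.2
tool_pos: [0.5018, 0.3254, 0.2742]
tcp_rot: [-3.139, -0.005, -0.023]
ft_force: [0.3, -0.0, -0.8]
grip_width: 0.0232
gripper_force: 58.9
```

Request:
arm_command(increments=[{"x": 0.5, "y": 2, "z": 0, "spin": 0}, {"x": 1, "y": 4, "z": 0, "spin": 0}, {"x": 1.5, "y": 6, "z": 0, "spin": 0}, {"x": 2, "y": 8, "z": 0, "spin": 0}, {"x": 2.5, "y": 10, "z": 0, "spin": 0}, {"x": 3, "y": 11.5, "z": 0, "spin": 0}, {"x": 3.5, "y": 12.5, "z": 0, "spin": 0}, {"x": 3.5, "y": 12.5, "z": 0, "spin": 0}, {"x": 3.5, "y": 12.5, "z": 0, "spin": 0}, {"x": 3.5, "y": 12.5, "z": 0, "spin": 0}])

```text
time_s: 6.03
tool_pos: [0.5333, 0.1999, 0.269]
tcp_rot: [-3.142, 0.0, -0.023]
ft_force: [0.0, 0.5, -0.4]
grip_width: 0.0232
gripper_force: 59.0
```

Run:
```python
from h import *
import pickle
s=r.get_state(); p,d,i=grab('wrist'); save('w2.png',p); pickle.dump((p,d,i,s),open('d2.pkl','wb')); print(s['tool_pos'],s['tcp_rot'],s['ft_force'],s['grip_width'])
```

```text
[0.53325803 0.19986149 0.26904882] [-3.14154756e+00  4.67588367e-04 -2.30104323e-02] [ 0.00550496  0.46123814 -0.40564438] 0.023236371623516217
```

View pics/w2.png

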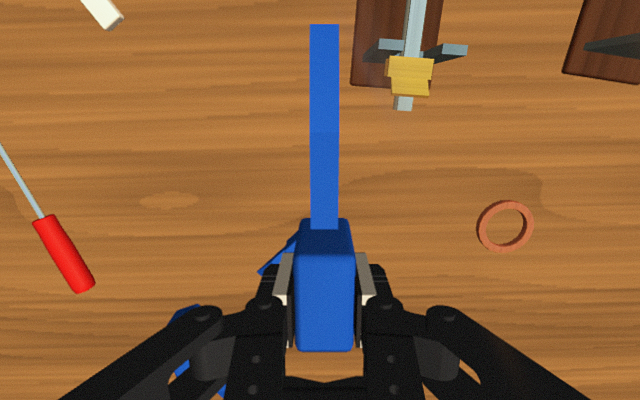

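The wedge is held straight, blade at columns 310-338 and tip at row 25. The copper stand is at the upper right, with its clip at (410,77), free end at (403,103) and spindle behind at (415,25).

Run:
```python
from h import *
import pickle
np.set_printoptions(precision=4,suppress=True)
def stand(p,d,i,box,nm):
    h=cv2.cvtColor(p,cv2.COLOR_RGB2HSV); a,b,e,f=box
    sub=np.zeros(d.shape,bool); sub[e:f,a:b]=1
    C=cloud(i,d)
    br=sub&(h[...,0]>18)&(h[...,0]<32)&(h[...,1]>110)&(h[...,2]>120)&(C[...,2]>.075)
    gr=sub&(h[...,1]<60)&(h[...,2]>130)&(C[...,2]>.080)&(C[...,2]<.094)
    P=C[br]; G=C[gr]
    print(nm,'brass',br.sum(),'ext',P.min(0),P.max(0)); cr=P[P[:,2]<.096]; 
    print('  crown rect',cv2.minAreaRect((cr[:,:2]*1000).astype(np.float32)),np.median(cr[:,2]))
    v,u=np.nonzero(gr); W=onplane(i,np.c_[u,v],.088)
    print('  spindle',gr.sum(),'z',np.median(G[:,2]),'x',W[:,0].min(),W[:,0].max(),'y@x', end=' ')
    k=np.polyfit(W[:,0],W[:,1],1); print(k[0],[(x,round(np.polyval(k,x),4)) for x in (.6,.65,.7)])
    # row-wise mid
    ms=[]
    for rr in np.unique(v):
        q=W[v==rr]; ms.append([q[:,0].mean(),(q[:,1].min()+q[:,1].max())/2,np.ptp(q[:,1])])
    ms=np.array(ms); ms=ms[(ms[:,2]>.008)&(ms[:,2]<.015)]
    k=np.polyfit(ms[:,0],ms[:,1],1); print('  mids',len(ms),k[0],[round(np.polyval(k,x),4) for x in (.6,.65,.7)],'width',np.median(ms[:,2]))
p,d,i,s=pickle.load(open('d2.pkl','rb'))
stand(p,d,i,(380,440,0,115),'wrist')
D=pickle.load(open('d0.pkl','rb'))
stand(*D['top'],(265,300,110,168),'top'); stand(*D['side'],(205,270,200,260),'side')
h=cv2.cvtColor(p,cv2.COLOR_RGB2HSV); C=cloud(i,d)
m=(h[...,0]>105)&(h[...,0]<125)&(h[...,1]>150)&(d>0); m[:,:290]=0;m[:,360:]=0
R=Ro.from_euler('xyz',s['tcp_rot']).as_matrix(); Q=(C[m]-s['tool_pos'])@R
for a,b in ((-.025,-.005),(.0,.02),(.03,.045),(.045,.06),(.07,.08),(.08,.09),(.09,.1)):
    q=Q[(Q[:,0]>a)&(Q[:,0]<b)]; q=q[q[:,2]<np.median(q[:,2])+.004] if len(q) else q
    if len(q): print('tool x',a,b,'y',q[:,1].min(),q[:,1].max(),'z',np.median(q[:,2]),len(q))
print('x max',Q[:,0].max())
```

```text
wrist brass 1542 ext [0.6069 0.1079 0.0864] [0.6386 0.1968 0.3946]
  crown rect ((626.0584716796875, 126.5703353881836), (36.277198791503906, 22.186677932739258), 84.52753448486328) 0.09125776858673812
  spindle 1080 z 0.08803697391742416 x 0.594802130793347 0.6779389061539505 y@x -0.09334242035635885 [(0.6, np.float64(0.1288)), (0.65, np.float64(0.1241)), (0.7, np.float64(0.1195))]
  mids 70 -0.09517170189012668 [np.float64(0.1289), np.float64(0.1242), np.float64(0.1194)] width 0.011384055679213495
top brass 125 ext [0.6043 0.0856 0.0762] [0.7455 0.1454 0.1159]
  crown rect ((679.7584838867188, 114.51962280273438), (36.3712043762207, 141.17100524902344), 76.07134246826172) 0.09108564822023824
  spindle 149 z 0.08747233488474304 x 0.5947546318958333 0.7030930498937806 y@x -0.08917635140866924 [(0.6, np.float64(0.1287)), (0.65, np.float64(0.1242)), (0.7, np.float64(0.1197))]
  mids 27 -0.0892838364129329 [np.float64(0.1286), np.float64(0.1242), np.float64(0.1197)] width 0.01120887588333476
side brass 182 ext [0.6064 0.1027 0.0751] [0.7025 0.1469 0.1101]
  crown rect ((626.147705078125, 127.61400604248047), (38.75213623046875, 21.167938232421875), 85.36066436767578) 0.0908187483832823
  spindle 241 z 0.08707197538791789 x 0.5946511215280827 0.7033577676758693 y@x -0.10372071068187017 [(0.6, np.float64(0.1356)), (0.65, np.float64(0.1304)), (0.7, np.float64(0.1252))]Traceback (most recent call last):
  File "<stdin>", line 25, in <module>
  File "<stdin>", line 21, in stand
    raise TypeError("expected non-empty vector for x")
TypeError: expected non-empty vector for x
```

Run:
```python
from h import *
import pickle
np.set_printoptions(precision=4,suppress=True)
p,d,i,s=pickle.load(open('d2.pkl','rb'))
h=cv2.cvtColor(p,cv2.COLOR_RGB2HSV); C=cloud(i,d)
m=(h[...,0]>105)&(h[...,0]<125)&(h[...,1]>150)&(d>0); m[:,:290]=0;m[:,360:]=0
R=Ro.from_euler('xyz',s['tcp_rot']).as_matrix(); Q=(C[m]-s['tool_pos'])@R
Q=Q[Q[:,2]<.05]
for a,b in ((-.025,-.005),(.0,.02),(.03,.045),(.045,.06),(.07,.08),(.08,.09),(.09,.1),(.1,.11)):
    q=Q[(Q[:,0]>a)&(Q[:,0]<b)]; q=q[q[:,2]<np.median(q[:,2])+.004] if len(q) else q
    if len(q): print('tool x',a,b,'y',q[:,1].min(),q[:,1].max(),'mid',(q[:,1].min()+q[:,1].max())/2,'z',np.median(q[:,2]),len(q))
print('x max',Q[:,0].max())
```

```text
tool x -0.025 -0.005 y -0.010390618447279272 0.013048359912311987 mid 0.0013288707325163577 z -0.009818608374594046 2007
tool x 0.0 0.02 y -0.01095203701641865 0.01364581050609883 mid 0.00134688674484009 z -0.009665899624808467 3056
tool x 0.03 0.045 y -0.004303974023592664 0.006975497369544448 mid 0.001335761672975892 z 0.017172737705993316 919
tool x 0.045 0.06 y -0.004521121134132435 0.007139547540578645 mid 0.001309213203223105 z 0.017156332947495134 1026
tool x 0.07 0.08 y -0.004397008240766228 0.007028748978859941 mid 0.0013158703690468562 z 0.021704116269111305 730
tool x 0.08 0.09 y -0.004429587149134944 0.007063153124469458 mid 0.0013167829876672569 z 0.025269847526377332 753
tool x 0.09 0.1 y -0.004430304374742305 0.00708624117662441 mid 0.0013279684009410522 z 0.028946803047681123 750
tool x 0.1 0.11 y -0.00443961515242276 0.007121102619401899 mid 0.0013407437334895696 z 0.03158110359388734 321
x max 0.1044457256785187
```

Run:
```python
from h import *
goto((.4651,.1429,.269,-.094),(.4651,.1429,.1285,-.094))
```

```text
-> cm [-6.68  5.87  0.01] spin 0.071
-> cm [-6.67  5.87 14.06] spin 0.071
```

Request:
arm_command(increments=[{"x": -2, "y": 2, "z": 0, "spin": 0.02}, {"x": -5, "y": 4.5, "z": 0, "spin": 0.05}, {"x": -6.7, "y": 5.9, "z": 1, "spin": 0.07}, {"x": -6.7, "y": 5.9, "z": 4, "spin": 0.07}, {"x": -6.7, "y": 5.9, "z": 7, "spin": 0.07}, {"x": -6.7, "y": 5.9, "z": 10, "spin": 0.07}, {"x": -6.7, "y": 5.9, "z": 12.5, "spin": 0.07}, {"x": -6.7, "y": 5.9, "z": 14, "spin": 0.07}, {"x": -6.7, "y": 5.9, "z": 14, "spin": 0.07}, {"x": -6.7, "y": 5.9, "z": 14, "spin": 0.07}])

```text
time_s: 6.92
tool_pos: [0.4648, 0.1424, 0.1293]
tcp_rot: [3.141, 0.001, -0.092]
ft_force: [0.9, 0.3, -1.0]
grip_width: 0.023
gripper_force: 59.0
```

```bash
cat > chk.py <<'E'
from h import *
import sys,pickle
np.set_printoptions(precision=4,suppress=True)
s=r.get_state(); p,d,i=grab('wrist'); save(sys.argv[1]+'.png',p); pickle.dump((p,d,i,s),open(sys.argv[1]+'.pkl','wb'))
print(s['time_s'],s['tool_pos'],s['tcp_rot'],s['ft_force'],s['grip_width'])
h=cv2.cvtColor(p,cv2.COLOR_RGB2HSV); C=cloud(i,d); R=Ro.from_euler('xyz',s['tcp_rot']).as_matrix(); Q=(C-s['tool_pos'])@R
near=(abs(Q[...,1])<.03)&(d>0)
b=near&(h[...,0]>105)&(h[...,0]<125)&(h[...,1]>150)&(Q[...,0]>.025)&(Q[...,2]<.05)
q=Q[b]; print('blade tip x',q[:,0].max(),'mid y',(q[:,1].min()+q[:,1].max())/2,'top z flat',np.median(q[(q[:,0]<.055)][:,2]),'tip z',np.median(q[q[:,0]>q[:,0].max()-.004][:,2]))
g=near&(h[...,1]<70)&(h[...,2]>120)&(C[...,2]>.078)&(C[...,2]<.098)&(Q[...,0]>.03)
q=Q[g]; print('spindle n',g.sum(),'x',q[:,0].min(),q[:,0].max(),'z',np.median(q[:,2]))
v,u=np.nonzero(g); ms=[]
for rr in np.unique(v):
    a=Q[rr,u[v==rr]]; ms.append([a[:,0].mean(),(a[:,1].min()+a[:,1].max())/2,np.ptp(a[:,1])])
ms=np.array(ms); ms=ms[(ms[:,2]>.009)&(ms[:,2]<.014)]
if len(ms)>3: k=np.polyfit(ms[:,0],ms[:,1],1); print('  line slope',k[0],'y at .1,.15,.2',np.polyval(k,[.1,.15,.2]),len(ms))
y=near&(h[...,0]>18)&(h[...,0]<32)&(h[...,1]>110)&(h[...,2]>120)&(C[...,2]>.075)&(Q[...,0]>.03)
q=Q[y]
if len(q): print('brass n',len(q),'x',q[:,0].min(),q[:,0].max(),'y',q[:,1].min(),q[:,1].max(),'world z',C[y][:,2].min(),np.median(C[y][:,2]),C[y][:,2].max())
E
python3 chk.py w3
```

```text
6.9167 [0.4648 0.1424 0.1293] [ 3.1413  0.001  -0.0925] [ 0.8755  0.293  -1.0125] 0.02295102670623774
blade tip x 0.10466591720400963 mid y 0.0011621235996874413 top z flat 0.01713664831393663 tip z 0.03152565291692231
spindle n 9 x 0.10060879152322744 0.1044568099537521 z 0.03200309517676297
```

Request:
arm_command(increments=[{"x": 0.5, "y": 0, "z": 0, "spin": 0}, {"x": 1.2, "y": 0, "z": 0, "spin": 0}, {"x": 1.9, "y": 0, "z": 0, "spin": 0}, {"x": 2.6, "y": 0, "z": 0, "spin": 0}, {"x": 3.1, "y": 0, "z": 0, "spin": 0}, {"x": 3.4, "y": 0, "z": 0, "spin": 0}, {"x": 3.4, "y": 0, "z": 0, "spin": 0}, {"x": 3.4, "y": 0, "z": 0, "spin": 0}])

```text
time_s: 7.63
tool_pos: [0.4989, 0.1387, 0.1291]
tcp_rot: [3.141, 0.001, -0.093]
ft_force: [0.2, -0.1, -0.6]
grip_width: 0.0234
gripper_force: 59.0
```

```bash
python3 chk.py w4
python3 - <<'E'
from h import *
p,d,i=grab('side'); save('s4.png',p)
a=cv2.resize(p[190:290,170:310],None,fx=4,fy=4,interpolation=cv2.INTER_CUBIC)
w=cv2.resize(cv2.imread('pics/w4.png')[:200,:,::-1],(560,175))
save('c4.png',np.vstack([a,w]))
E
```

```text
7.6333 [0.4989 0.1387 0.1291] [ 3.1415  0.0006 -0.0934] [ 0.2155 -0.0886 -0.5943] 0.02335056293444534
blade tip x 0.1045181600306203 mid y 0.0011748112903783724 top z flat 0.017110858718892112 tip z 0.031452610492677106
spindle n 431 x 0.0963817228348247 0.11136483745201475 z 0.041293369341462695
  line slope -0.003177303705321639 y at .1,.15,.2 [0.0013 0.0011 0.0009] 6
brass n 491 x 0.108735425076322 0.11250254456060595 y -0.014634947376674265 0.015282087381523016 world z 0.09938333993841836 0.10253071952024698 0.1050423262688911
```

View pics/c4.png

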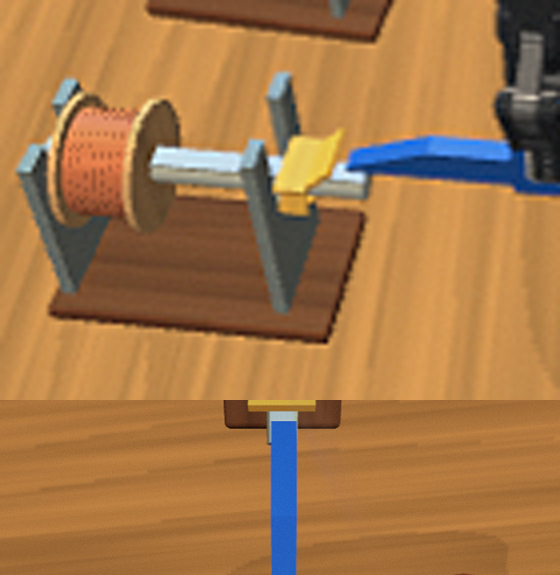

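The side crop shows the blade tip at (352,160), over the spindle's free end and just in front of the lip at (342,133). The wrist part shows the blade centred on the spindle. I'll lower about 6 mm to light contact.

Request:
arm_command(increments=[{"x": 0, "y": 0, "z": 0.2, "spin": 0}, {"x": 0, "y": 0, "z": 0.4, "spin": 0}, {"x": 0, "y": 0, "z": 0.55, "spin": 0}, {"x": 0, "y": 0, "z": 0.62, "spin": 0}, {"x": 0, "y": 0, "z": 0.62, "spin": 0}, {"x": 0, "y": 0, "z": 0.62, "spin": 0}])

```text
time_s: 8.23
tool_pos: [0.4989, 0.1388, 0.1232]
tcp_rot: [-3.142, -0.0, -0.093]
ft_force: [1.0, -0.6, 0.6]
grip_width: 0.0232
gripper_force: 59.0
```

Request:
arm_command(increments=[{"x": 0, "y": 0, "z": 0.05, "spin": 0}, {"x": 0, "y": 0, "z": 0.05, "spin": 0}, {"x": 0, "y": 0, "z": 0.05, "spin": 0}])

```text
time_s: 8.48
tool_pos: [0.499, 0.1388, 0.1228]
tcp_rot: [-3.141, -0.0, -0.093]
ft_force: [-0.7, 0.5, 3.1]
grip_width: 0.0229
gripper_force: 59.2
```

Request:
arm_command(increments=[{"x": 0.3, "y": 0, "z": 0, "spin": 0}, {"x": 0.7, "y": 0, "z": 0, "spin": 0}, {"x": 1.1, "y": 0, "z": 0, "spin": 0}, {"x": 1.5, "y": 0, "z": 0, "spin": 0}, {"x": 1.9, "y": 0, "z": 0, "spin": 0}, {"x": 2.3, "y": 0, "z": 0, "spin": 0}, {"x": 2.7, "y": 0, "z": 0, "spin": 0}, {"x": 3, "y": 0, "z": 0, "spin": 0}, {"x": 3, "y": 0, "z": 0, "spin": 0}])

```text
time_s: 9.23
tool_pos: [0.5297, 0.136, 0.1228]
tcp_rot: [-3.141, -0.0, -0.093]
ft_force: [1.1, 0.8, 4.0]
grip_width: 0.0228
gripper_force: 59.6
```

```bash
python3 chk.py w5
```

```text
9.2333 [0.5297 0.136  0.1228] [-3.1414 -0.0005 -0.0934] [1.0962 0.7652 3.9528] 0.02277008493142534
blade tip x 0.08246703521751221 mid y 0.0011719673236822025 top z flat 0.016950570357713655 tip z 0.023235688392140574
spindle n 531 x 0.06604400937695701 0.1148483259629286 z 0.035240988060196834
  line slope 0.000731064412597579 y at .1,.15,.2 [0.0012 0.0013 0.0013] 17
brass n 5734 x 0.08259576030196641 0.10819072338261383 y -0.01751003642321029 0.020580646782539343 world z 0.0766666113924073 0.09742170708650175 0.1159278729028167
```

Request:
arm_command(increments=[{"x": 0.3, "y": 0, "z": 0, "spin": 0}, {"x": 0.7, "y": 0, "z": 0, "spin": 0}, {"x": 1.1, "y": 0, "z": 0, "spin": 0}, {"x": 1.5, "y": 0, "z": 0, "spin": 0}, {"x": 1.9, "y": 0, "z": 0, "spin": 0}, {"x": 2.3, "y": 0, "z": 0, "spin": 0}, {"x": 2.5, "y": 0, "z": 0, "spin": 0}, {"x": 2.5, "y": 0, "z": 0, "spin": 0}])

```text
time_s: 9.95
tool_pos: [0.5544, 0.1338, 0.1229]
tcp_rot: [-3.141, -0.001, -0.093]
ft_force: [1.4, 1.2, 5.4]
grip_width: 0.0228
gripper_force: 59.8
```

```bash
python3 chk.py w6
python3 - <<'E'
from h import *
p,d,i=grab('side'); save('s6.png',p)
a=cv2.resize(p[190:290,170:310],None,fx=4,fy=4,interpolation=cv2.INTER_CUBIC)
w=cv2.resize(cv2.imread('pics/w6.png')[:200,:,::-1],(560,175))
save('c6.png',np.vstack([a,w]))
E
```

```text
9.95 [0.5544 0.1338 0.1229] [-3.141  -0.0007 -0.0931] [1.3924 1.1758 5.4272] 0.022816419954079088
blade tip x 0.10448707889922319 mid y 0.0011402306215281652 top z flat 0.016940611418612143 tip z 0.031032449934018304
spindle n 945 x 0.08326221375256554 0.11560204490655067 z 0.035293228830008704
  line slope -0.0020765221244781495 y at .1,.15,.2 [0.0014 0.0013 0.0012] 40
brass n 6186 x 0.05649086585707282 0.08388259913923167 y -0.016732248856590325 0.022413014530300913 world z 0.07930256621869719 0.10698895457080054 0.1245523523805056
```

View pics/c6.png

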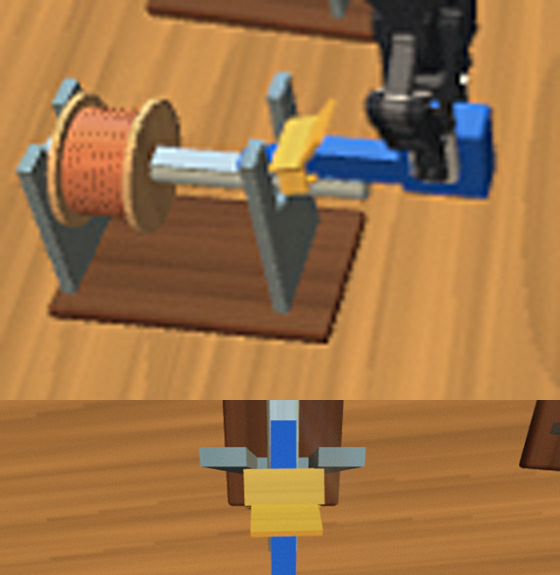

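The clip is riding up the ramp, crown at (295,140), and is held by the cheek. The tip has passed through the slot. I'll push on about 3 cm.

Request:
arm_command(increments=[{"x": 0.3, "y": 0, "z": 0, "spin": 0}, {"x": 0.7, "y": 0, "z": 0, "spin": 0}, {"x": 1.1, "y": 0, "z": 0, "spin": 0}, {"x": 1.5, "y": 0, "z": 0, "spin": 0}, {"x": 1.9, "y": 0, "z": 0, "spin": 0}, {"x": 2.3, "y": 0, "z": 0, "spin": 0}, {"x": 2.7, "y": 0, "z": 0, "spin": 0}, {"x": 3, "y": 0, "z": 0, "spin": 0}, {"x": 3, "y": 0, "z": 0, "spin": 0}])

```text
time_s: 10.8
tool_pos: [0.5842, 0.1309, 0.1231]
tcp_rot: [-3.141, -0.0, -0.093]
ft_force: [1.3, -0.3, 7.9]
grip_width: 0.0233
gripper_force: 60.0
```

```bash
python3 chk.py w7
python3 - <<'E'
from h import *
p,d,i=grab('side'); save('s7.png',p)
a=cv2.resize(p[190:290,170:310],None,fx=4,fy=4,interpolation=cv2.INTER_CUBIC)
w=cv2.resize(cv2.imread('pics/w7.png')[:200,:,::-1],(560,175))
save('c7.png',np.vstack([a,w]))
E
```

```text
10.8 [0.5842 0.1309 0.1231] [-3.1414 -0.0005 -0.0933] [ 1.2667 -0.2999  7.8831] 0.023313852292282677
blade tip x 0.10454593617436644 mid y 0.0013412064349168432 top z flat 0.016924649268907417 tip z 0.031255459000952196
spindle n 1080 x 0.054162780416299385 0.11510117616384605 z 0.03558359298868427
  line slope -0.0010426345322282384 y at .1,.15,.2 [0.0011 0.001  0.001 ] 36
brass n 4846 x 0.03000148875694583 0.053737036514358086 y -0.016642369118717294 0.019325224974067662 world z 0.08331861375868632 0.10988976937738712 0.11926348760426986
```

View pics/c7.png

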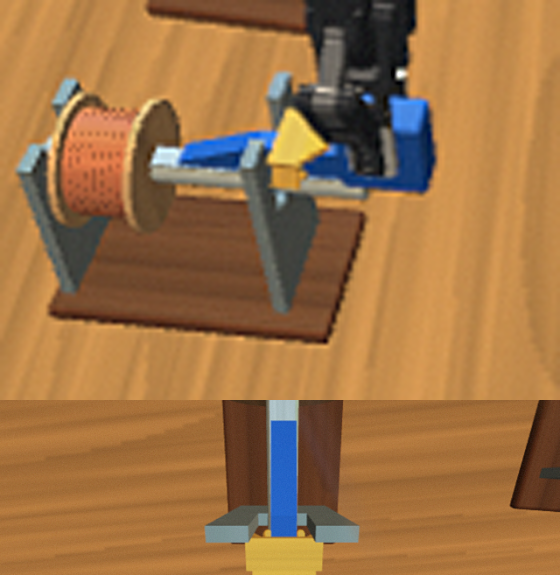

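The crown is flat on the blade at about wedge x 47, with its front edge at wrist-crop row 538, just before the cheek. Now I'll lift straight up.

Request:
arm_command(increments=[{"x": 0, "y": 0, "z": -0.2, "spin": 0}, {"x": 0, "y": 0, "z": -0.6, "spin": 0}, {"x": 0, "y": 0, "z": -1, "spin": 0}, {"x": 0, "y": 0, "z": -1.5, "spin": 0}, {"x": 0, "y": 0, "z": -2.2, "spin": 0}, {"x": 0, "y": 0, "z": -3, "spin": 0}, {"x": 0, "y": 0, "z": -4, "spin": 0}, {"x": 0, "y": 0, "z": -5, "spin": 0}, {"x": 0, "y": 0, "z": -5.5, "spin": 0}, {"x": 0, "y": 0, "z": -5.5, "spin": 0}])

```text
time_s: 11.73
tool_pos: [0.5841, 0.131, 0.1796]
tcp_rot: [-3.141, -0.002, -0.093]
ft_force: [0.3, 0.2, -1.2]
grip_width: 0.0231
gripper_force: 58.9
```

```bash
python3 chk.py w8
```

```text
11.7333 [0.5841 0.131  0.1796] [-3.1409 -0.0023 -0.0932] [ 0.2869  0.2402 -1.1547] 0.023112276988110057
blade tip x 0.1046134361648429 mid y 0.0013637982839379004 top z flat 0.017222203998649113 tip z 0.03173080670804074
spindle n 247 x 0.11473537717558147 0.11974888167015629 z 0.09209326543325085
  line slope -0.19071186703671555 y at .1,.15,.2 [ 0.0047 -0.0048 -0.0144] 7
brass n 5118 x 0.03000249157735167 0.12351695600727713 y -0.016633732982453013 0.029662066137790283 world z 0.09673997972006079 0.16622677696560473 0.17379234706612023
```

Run:
```python
from h import *
goto((.584,.131,.235,-.093),(.408,-.344,.235,.147))
```

```text
-> cm [ 0.03 -0.01 -5.65] spin -0.0
-> cm [-13.08  48.92  -5.69] spin -0.24
```

Request:
arm_command(increments=[{"x": 0, "y": 0, "z": -0.3, "spin": 0}, {"x": 0, "y": 0, "z": -0.9, "spin": 0}, {"x": 0, "y": 0, "z": -1.6, "spin": 0}, {"x": 0, "y": 0, "z": -2.4, "spin": 0}, {"x": 0, "y": 0, "z": -3.2, "spin": 0}, {"x": 0, "y": 0, "z": -4, "spin": 0}, {"x": 0, "y": 0, "z": -4.7, "spin": 0}, {"x": 0, "y": 0, "z": -5.2, "spin": 0}, {"x": 0, "y": 0, "z": -5.5, "spin": 0}, {"x": 0, "y": 0, "z": -5.5, "spin": 0}])

```text
time_s: 12.62
tool_pos: [0.5837, 0.1309, 0.2334]
tcp_rot: [-3.141, -0.001, -0.093]
ft_force: [-0.3, 0.1, -1.0]
grip_width: 0.0231
gripper_force: 58.9
```

Request:
arm_command(increments=[{"x": -0.1, "y": 0.3, "z": 0, "spin": 0}, {"x": -0.25, "y": 0.9, "z": 0, "spin": 0}, {"x": -0.5, "y": 1.8, "z": 0, "spin": 0}, {"x": -0.8, "y": 3, "z": 0, "spin": 0}, {"x": -1.2, "y": 4.5, "z": 0, "spin": 0}, {"x": -1.65, "y": 6.2, "z": 0, "spin": 0}, {"x": -2.15, "y": 8, "z": 0, "spin": 0}, {"x": -2.65, "y": 9.9, "z": 0, "spin": 0}, {"x": -3.15, "y": 11.8, "z": 0, "spin": 0}, {"x": -3.65, "y": 13.7, "z": 0, "spin": 0}])

```text
time_s: 13.45
tool_pos: [0.5334, -0.0041, 0.2326]
tcp_rot: [3.141, -0.0, -0.094]
ft_force: [0.6, -0.2, -1.2]
grip_width: 0.0229
gripper_force: 58.9
```

Request:
arm_command(increments=[{"x": -0.5, "y": 1.9, "z": 0, "spin": 0}, {"x": -1, "y": 3.8, "z": 0, "spin": 0}, {"x": -1.5, "y": 5.7, "z": 0, "spin": 0}, {"x": -2, "y": 7.6, "z": 0, "spin": 0}, {"x": -2.5, "y": 9.5, "z": 0, "spin": 0}, {"x": -3, "y": 11.4, "z": 0, "spin": 0}, {"x": -3.5, "y": 13.3, "z": 0, "spin": 0}, {"x": -4, "y": 15.2, "z": 0, "spin": 0}, {"x": -4.5, "y": 17.1, "z": 0, "spin": 0}, {"x": -5, "y": 19, "z": 0, "spin": 0}])

```text
time_s: 14.28
tool_pos: [0.4655, -0.1883, 0.2326]
tcp_rot: [3.141, -0.0, -0.094]
ft_force: [-0.2, 0.3, -1.2]
grip_width: 0.0231
gripper_force: 58.9
```

Request:
arm_command(increments=[{"x": -0.5, "y": 1.9, "z": 0, "spin": 0}, {"x": -1, "y": 3.8, "z": 0, "spin": 0}, {"x": -1.5, "y": 5.7, "z": 0, "spin": 0}, {"x": -2, "y": 7.6, "z": 0, "spin": 0}, {"x": -2.5, "y": 9.4, "z": 0, "spin": 0}, {"x": -2.95, "y": 11, "z": 0, "spin": 0}, {"x": -3.35, "y": 12.5, "z": 0, "spin": 0}, {"x": -3.7, "y": 13.8, "z": 0, "spin": 0}, {"x": -4, "y": 14.9, "z": 0, "spin": 0}, {"x": -4.2, "y": 15.7, "z": 0, "spin": 0}])

```text
time_s: 15.12
tool_pos: [0.4096, -0.3402, 0.2326]
tcp_rot: [3.141, 0.0, -0.094]
ft_force: [0.6, -0.3, -0.9]
grip_width: 0.0233
gripper_force: 58.9
```

Request:
arm_command(increments=[{"x": -0.1, "y": 0.3, "z": 0, "spin": -0.01}, {"x": -0.1, "y": 0.4, "z": 0, "spin": -0.03}, {"x": -0.1, "y": 0.4, "z": 0, "spin": -0.06}, {"x": -0.1, "y": 0.4, "z": 0, "spin": -0.09}, {"x": -0.1, "y": 0.4, "z": 0, "spin": -0.12}, {"x": -0.1, "y": 0.4, "z": 0, "spin": -0.15}, {"x": -0.1, "y": 0.4, "z": 0, "spin": -0.18}, {"x": -0.1, "y": 0.4, "z": 0, "spin": -0.21}, {"x": -0.1, "y": 0.4, "z": 0, "spin": -0.23}, {"x": -0.1, "y": 0.4, "z": 0, "spin": -0.24}])

```text
time_s: 15.95
tool_pos: [0.4094, -0.3425, 0.2326]
tcp_rot: [-3.142, -0.0, 0.149]
ft_force: [0.3, 1.1, -1.5]
grip_width: 0.0229
gripper_force: 58.9
```

```bash
python3 chk.py w9
python3 - <<'E'
from h import *
goto((.408,-.344,.235,.147),(.408,-.344,.052,.147))
E
```

```text
15.95 [ 0.4094 -0.3425  0.2326] [-3.1415 -0.0001  0.1492] [ 0.258   1.1416 -1.5081] 0.02288681112620877
blade tip x 0.10381116992069209 mid y 0.0013737724123173006 top z flat 0.01719132945995104 tip z 0.03150798300004838
-> cm [-0.16  0.11 -0.24] spin 0.002
-> cm [-0.16  0.12 18.06] spin 0.002Traceback (most recent call last):
  File "chk.py", line 11, in <module>
    q=Q[g]; print('spindle n',g.sum(),'x',q[:,0].min(),q[:,0].max(),'z',np.median(q[:,2]))
                                          ~~~~~~~~~~^^
    return umr_minimum(a, axis, None, out, keepdims, initial, where)
ValueError: zero-size array to reduction operation minimum which has no identity
```

View pics/w9.png

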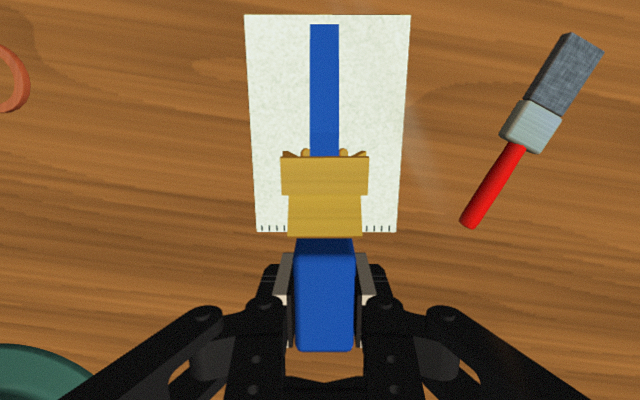

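The clip straddles the blade at (325,190), and the wedge is lined up over the pad. Now I'll lower it.

Request:
arm_command(increments=[{"x": 0, "y": 0, "z": 0.3, "spin": 0}, {"x": 0, "y": 0, "z": 1, "spin": 0}, {"x": 0, "y": 0, "z": 2, "spin": 0}, {"x": 0, "y": 0, "z": 3.2, "spin": 0}, {"x": 0, "y": 0, "z": 4.5, "spin": 0}, {"x": 0, "y": 0, "z": 5.8, "spin": 0}, {"x": 0, "y": 0, "z": 7.1, "spin": 0}, {"x": 0, "y": 0, "z": 8.4, "spin": 0}, {"x": 0, "y": 0, "z": 9.7, "spin": 0}, {"x": 0, "y": 0, "z": 11, "spin": 0}])

```text
time_s: 16.83
tool_pos: [0.4091, -0.3429, 0.1211]
tcp_rot: [-3.141, 0.0, 0.147]
ft_force: [0.1, -0.7, -1.0]
grip_width: 0.023
gripper_force: 58.9
```

Request:
arm_command(increments=[{"x": 0, "y": 0, "z": 1.3, "spin": 0}, {"x": 0, "y": 0, "z": 2.6, "spin": 0}, {"x": 0, "y": 0, "z": 3.8, "spin": 0}, {"x": 0, "y": 0, "z": 4.9, "spin": 0}, {"x": 0, "y": 0, "z": 5.8, "spin": 0}, {"x": 0, "y": 0, "z": 6.4, "spin": 0}, {"x": 0, "y": 0, "z": 6.8, "spin": 0}, {"x": 0, "y": 0, "z": 7.1, "spin": 0}, {"x": 0, "y": 0, "z": 7.3, "spin": 0}, {"x": 0, "y": 0, "z": 7.3, "spin": 0}])

```text
time_s: 17.67
tool_pos: [0.4092, -0.343, 0.0496]
tcp_rot: [3.141, -0.0, 0.147]
ft_force: [-0.9, -1.3, -0.4]
grip_width: 0.0232
gripper_force: 58.9
```

Request:
arm_command(increments=[{"x": 0, "y": 0, "z": 0.1, "spin": 0}, {"x": 0, "y": 0, "z": 0.2, "spin": 0}, {"x": 0, "y": 0, "z": 0.3, "spin": 0}, {"x": 0, "y": 0, "z": 0.4, "spin": 0}, {"x": 0, "y": 0, "z": 0.45, "spin": 0}, {"x": 0, "y": 0, "z": 0.45, "spin": 0}, {"x": 0, "y": 0, "z": 0.45, "spin": 0}])

```text
time_s: 18.25
tool_pos: [0.4092, -0.343, 0.0452]
tcp_rot: [3.141, -0.0, 0.147]
ft_force: [-0.8, -0.2, -0.6]
grip_width: 0.0231
gripper_force: 58.9
```

Request:
arm_command(increments=[{"x": 0, "y": 0, "z": 0.05, "spin": 0}, {"x": 0, "y": 0, "z": 0.1, "spin": 0}, {"x": 0, "y": 0, "z": 0.1, "spin": 0}, {"x": 0, "y": 0, "z": 0.1, "spin": 0}])

```text
time_s: 18.58
tool_pos: [0.4094, -0.3433, 0.0452]
tcp_rot: [3.141, -0.001, 0.147]
ft_force: [-3.3, 1.6, 10.3]
grip_width: 0.0229
gripper_force: 60.4
```

In contact with the pad. I'll ease off slightly and release.

Request:
arm_command(increments=[{"x": 0, "y": 0, "z": -0.06, "spin": 0}, {"x": 0, "y": 0, "z": -0.06, "spin": 0}])

```text
time_s: 18.75
tool_pos: [0.4094, -0.3431, 0.0452]
tcp_rot: [3.141, -0.0, 0.147]
ft_force: [-1.9, 0.8, 5.2]
grip_width: 0.0235
gripper_force: 59.8
```

Request:
arm_command(increments=[{"x": 0, "y": 0, "z": 0, "spin": 0}, {"x": 0, "y": 0, "z": 0, "spin": 0}, {"x": 0, "y": 0, "z": 0, "spin": 0}, {"x": 0, "y": 0, "z": 0, "spin": 0}, {"x": 0, "y": 0, "z": 0, "spin": 0}, {"x": 0, "y": 0, "z": 0, "spin": 0}, {"x": 0, "y": 0, "z": 0, "spin": 0}, {"x": 0, "y": 0, "z": 0, "spin": 0}], hand=8)

```text
time_s: 19.42
tool_pos: [0.4092, -0.343, 0.0447]
tcp_rot: [-3.142, 0.0, 0.147]
ft_force: [0.2, 0.6, 0.6]
grip_width: 0.0799
gripper_force: 0.0
```

Request:
arm_command(increments=[{"x": 0, "y": 0, "z": -0.5, "spin": 0}, {"x": 0, "y": 0, "z": -1.5, "spin": 0}, {"x": 0, "y": 0, "z": -3, "spin": 0}, {"x": 0, "y": 0, "z": -5.5, "spin": 0}, {"x": 0, "y": 0, "z": -8, "spin": 0}, {"x": 0, "y": 0, "z": -11, "spin": 0}, {"x": 0, "y": 0, "z": -14, "spin": 0}, {"x": 0, "y": 0, "z": -16.5, "spin": 0}, {"x": 0, "y": 0, "z": -18, "spin": 0}, {"x": 0, "y": 0, "z": -18, "spin": 0}])

```text
time_s: 20.25
tool_pos: [0.4098, -0.3436, 0.2297]
tcp_rot: [3.137, -0.004, 0.147]
ft_force: [-0.2, -0.1, 1.4]
grip_width: 0.08
gripper_force: 0.0
```

Run:
```python
from h import *
p,d,i=grab('wrist'); q,_,_=grab('side'); w=cv2.resize(p,None,fx=.9,fy=.9)
s=cv2.resize(q[80:170,280:400],(int(576*4/3*.55),int(576*.55*1)))
H=360; s=cv2.resize(q[85:165,290:390],(220,176)); c=np.zeros((H,576+220,3),np.uint8); c[:,:576]=w; c[:176,576:]=s; save('w10.png',c)
print(r.get_state()['grip_width'],r.get_state()['ft_force'],r.get_state()['time_s'])
```

```text
0.07995821669903046 [-0.02345049 -0.45696476 -0.17857139] 20.35
```

View pics/w10.png

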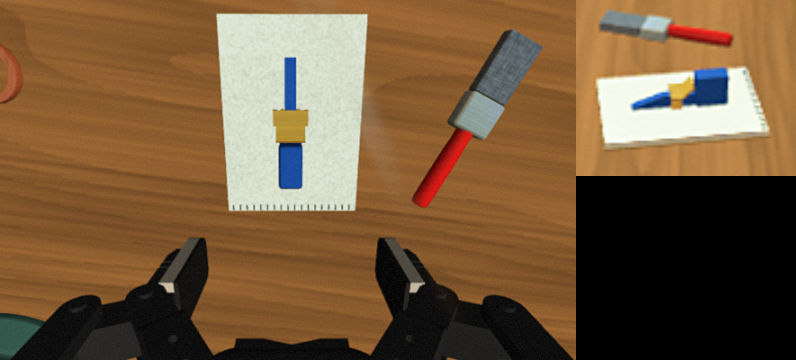

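The wedge lies flat on the pad at (290,125) with the brass clip on its blade at (290,127), and the gripper is clear. I'll hand the job in.

```bash
python3 -c "
from cell import ticket
print(ticket.sign_off())"
```

```text
the job is handed in; nothing more can be done
None
```

The blue wedge, with the brass clip on its blade, lies released on the white pad; the copper stand's clip was forced off by the wedge alone, and the job was handed in at about 20 s.

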